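# Shelve oil-filter elements in order of size

### The arm

A 6-joint arm with a two-finger parallel gripper is mounted at the origin on the work surface. World frame = base frame: x ahead of the robot, y to its left, z up, the work surface at z = 0. Lengths are in m, angles in rad, forces in N, time in s.
With the tool pointing down it reaches from about 0.35 to 0.975 m from the base axis. Payload 7.1 kg.
Tool frame: the origin (TCP) lies at the very end of the fingers, on their centre line; the grasp point (between the pads) lies 19 mm behind it; z points along the fingers, y is the line along which they close (so a half turn about z gives the same grasp; the last joint's range is limited). The gripper opens to 88 mm and grips with 3 to 60 N. Pads are 20 mm wide; open, the fingers measure 115 mm over their backs; the gripper's body (75 mm by 178 mm) begins 61 mm behind the grasp point.
Start: joints at [1.274, 0.423, 1.63, -0, 1.089, -0.019], TCP at [0.171, 0.601, 0.223] pointing down, gripper open.
Joint ranges: [-3, 3], [-0.9, 2.11], [0.09, 2.58], [-1.31, 4.45], [0.11, 2.69], [-2.54, 2.54]. Speed limits (rad/s): [2.39, 2.39, 3.01, 3.14, 3.14, 3.14].

### API

Orientations are given as a unit quaternion [x, y, z, w].
In Python, from workcell import * gives the robot as it stands. Calls block until the motion is done:
- move_to(position, orientation): joint-space move of the TCP to a pose.
- line_to(position, attitude=None, vel=0.15): straight line of the TCP; attitude=None keeps the orientation; vel is the mean speed in m/s.
- goto_joints(angles): joint-space move.
- let_go() and grasp(): open the fingers fully, or close them until they stop; the grip force is fixed at half the most.
- dwell(seconds).
- ik(position, orientation): joint angles nearest the present ones, or None.
- get_state(): the state.
- camera(name): name is "scene" or "side" or "wrist"; returns a dict with "pixels" (400x640x3 uint8, blue, green, red), "range_z" (400x640 float32, m along the optical axis (not along the pixel's ray), 0 where there is no reading), "fx", "fy", "cx", "cy" (pixels), "k1" (the pictures are not rectified: a ray, as slopes to the right and down, at radius r is drawn at 1 + k1 r^2 times it, then the intrinsics apply), "world_from_camera" (4x4, takes a point from camera to world coordinates). Camera axes: x right, y up, looking along -z (the intrinsics and any distortion apply to the point x, -y, -z); pixel columns grow to the right and rows downward; lengths in m; the calibration is good to about 2 mm. A picture is of the moment at which its call begins.
A pose or a line that the arm cannot do raises MotionError and nothing moves.
- job_done(): hands the job in; it is judged then, once.
The state is a dict: "time": time; "q": joint angles; "dq": joint speeds; "joint_efforts": joint torques, N m; "ee_pos": TCP position; "tcp_rot": TCP orientation; "contact_force": force on the tool from outside, world axes, zero at the start; "wrist_torque": the same for the moment, N m; "finger_gap": opening from 0.0 (shut) to 1.0 (fully open); "gripper_force": force on a finger pad.
Only numpy, scipy, OpenCV 4.12 (cv2) and the standard library are available. Lean on these libraries where they do the work, as an engineer would, in place of code of your own. Each camera call takes 0.05 s, during which the arm holds its last target. There are 200 camera calls.

### The job

Put the four oil-filter elements from the bench on the low steel shelf, continuing the row from the biggest one that already stands at one end: the largest of the four next to it, then each one smaller, down to the smallest at the far end. Stand each upright in its own place, centred behind its label and in line with the biggest one, and leave the biggest one where it stands.

Things in the scene. Friction and masses are not known exactly. Their poses are not given: they have to be found in the camera images.
- filter_xl_mid (a point): The largest of the four loose cartridge oil-filter elements standing on the bench: an upright cylinder of cream pleated paper between two flat black end caps with a central bore in the top, 58 mm across and 114 mm high, about 150 g. The point is the centre of the element, half-way up (57 mm over its foot); z is its axis.
- filter_l_mid (a point): The second largest of the four loose cartridge oil-filter elements standing on the bench: an upright cylinder of cream pleated paper between two flat black end caps with a central bore in the top, 54 mm across and 90 mm high, about 115 g. The point is the centre of the element, half-way up (45 mm over its foot); z is its axis.
- filter_m_mid (a point): The third largest of the four loose cartridge oil-filter elements standing on the bench: an upright cylinder of cream pleated paper between two flat black end caps with a central bore in the top, 50 mm across and 68 mm high, about 85 g. The point is the centre of the element, half-way up (34 mm over its foot); z is its axis.
- filter_s_mid (a point): The smallest of the four loose cartridge oil-filter elements standing on the bench: an upright cylinder of cream pleated paper between two flat black end caps with a central bore in the top, 46 mm across and 48 mm high, about 60 g. The point is the centre of the element, half-way up (24 mm over its foot); z is its axis.
- filter_lead_mid (a point): The biggest element, of the same kind, 62 mm across and 140 mm high, already upright at either end of the row on the low grey steel shelf (deck 150 mm deep, 520 mm long, its top 75 mm above the bench, thin corner legs 12 mm proud). It stands within 3 mm of its own place. The point is its centre, 70 mm over its foot; z is its axis.
- place_b (a point): One of four empty places, in no fixed order; with the biggest element's they make a straight row 90 mm apart. The point is on top of the deck (mid-depth) where the middle of a foot belongs, 77 mm behind the top of its label: a white card, 62 mm wide, in a grey holder sloping out 21 mm from the deck's edge on the side away from the robot. x runs across the deck from the label towards the robot, y along the row.
- place_c (a point): One of four empty places, in no fixed order; with the biggest element's they make a straight row 90 mm apart. The point is on top of the deck (mid-depth) where the middle of a foot belongs, 77 mm behind the top of its label: a white card, 62 mm wide, in a grey holder sloping out 21 mm from the deck's edge on the side away from the robot. x runs across the deck from the label towards the robot, y along the row.
- place_d (a point): One of four empty places, in no fixed order; with the biggest element's they make a straight row 90 mm apart. The point is on top of the deck (mid-depth) where the middle of a foot belongs, 77 mm behind the top of its label: a white card, 62 mm wide, in a grey holder sloping out 21 mm from the deck's edge on the side away from the robot. x runs across the deck from the label towards the robot, y along the row.
- place_e (a point): One of four empty places, in no fixed order; with the biggest element's they make a straight row 90 mm apart. The point is on top of the deck (mid-depth) where the middle of a foot belongs, 77 mm behind the top of its label: a white card, 62 mm wide, in a grey holder sloping out 21 mm from the deck's edge on the side away from the robot. x runs across the deck from the label towards the robot, y along the row.

How it is judged:
By the outcome, as a careful person would: the job done as asked, in the order asked, and still so for the second after the job is handed in, with the robot touching nothing.
It also fails if it takes over 106 s, if anything falls off the work surface, if the arm or the gripper's body presses on something with over 40 N, if the wrist force passes 120 N, or if a joint passes its speed limit or range.

## Working session

There is one attempt and no reset: what is moved stays moved. The work goes in short steps, each a Python script; the robot and the scene stay as the last script left them, time stands still between calls to the robot, and variables do not carry over. Pictures are saved under pics/ and viewed, at most 14 in all, crops included, and the job is handed in when it is done.

```bash
mkdir -p pics
cat > h.py <<'E'
from workcell import *
import numpy as np, cv2
def cloud(c):
    h,w=c["range_z"].shape
    u,v=np.meshgrid(np.arange(w),np.arange(h))
    K=np.array([[c["fx"],0,c["cx"]],[0,c["fy"],c["cy"]],[0,0,1.]])
    p=cv2.undistortPoints(np.stack([u,v],-1).reshape(-1,1,2).astype(np.float64),K,np.array([c["k1"],0,0,0.])).reshape(h,w,2)
    z=c["range_z"]
    P=np.stack([p[...,0]*z,-p[...,1]*z,-z],-1)
    T=np.array(c["world_from_camera"])
    W=P@T[:3,:3].T+T[:3,3]
    W[z==0]=np.nan
    return W
E
python3 - <<'E'
from h import *
ims=[]
for n in ["scene","side","wrist"]:
    c=camera(n); cv2.imwrite(f"pics/{n}0.png",c["pixels"]); np.savez(f"{n}0.npz",**c)
    print(n,np.round(c["world_from_camera"],3).tolist(),c["fx"],c["k1"])
print(get_state())
E
```

```text
scene [[-0.383, -0.608, 0.695, 1.253], [0.924, -0.257, 0.284, 0.27], [0.005, 0.751, 0.66, 0.803], [0.0, 0.0, 0.0, 1.0]] 466.24491993445673 -0.14152608592071975
side [[-0.987, 0.108, -0.121, 0.392], [-0.161, -0.735, 0.659, 0.775], [-0.018, 0.669, 0.743, 0.983], [0.0, 0.0, 0.0, 1.0]] 514.1079249859968 0.04071345281649688
wrist [[0.274, -0.917, -0.29, 0.09], [0.962, 0.261, 0.083, 0.623], [-0.0, -0.301, 0.954, 0.384], [0.0, 0.0, 0.0, 1.0]] 277.02823705448134 -0.028952128549257963
{'time': 0.15, 'q': array([ 1.27400800e+00,  4.23640831e-01,  1.63047564e+00, -2.04665226e-05,
        1.08860915e+00, -1.89803631e-02]), 'dq': array([ 0.00071736, -0.00210235, -0.00421371, -0.00012384, -0.00309535,
       -0.00028453]), 'joint_efforts': array([-7.35796789e-05, -5.44980848e+01, -2.73921096e+01,  6.43939013e-02,
        2.04660388e-02, -7.01088084e-05]), 'ee_pos': array([0.17125265, 0.60064869, 0.22211081]), 'tcp_rot': array([ 1.38453008e-01,  9.90368842e-01, -5.60861731e-04, -8.01165255e-05]), 'contact_force': array([ 0.28006518, -0.34022907,  0.24193125]), 'wrist_torque': array([-0.00979926, -0.05214458, -0.00370778]), 'gripper_force': 0.0, 'finger_gap': 0.999606543183285}
```

View pics/scene0.png

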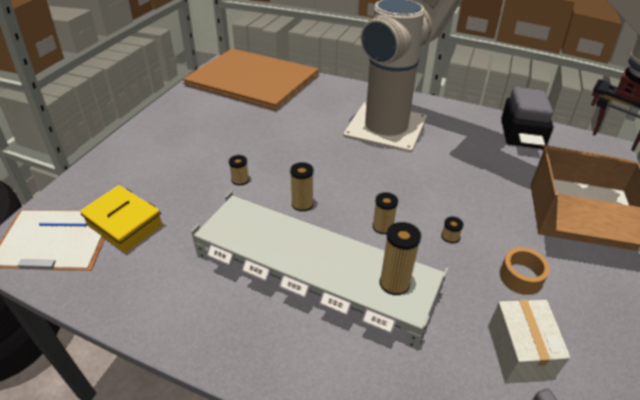

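View pics/side0.png

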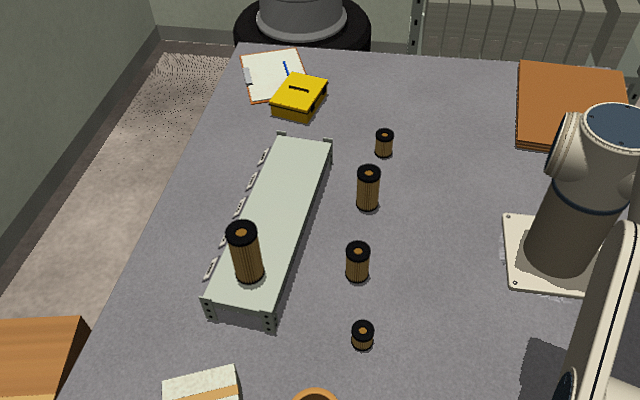

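The scene view shows the lead at the right (+y) end of the shelf (403,255) and labels at (219,255)…(378,321). Loose filters: M (239,168), XL (302,185), L (385,212), S (453,228). The side view agrees: M (384,142), XL (368,188), L (357,262), S (362,335).

```bash
cat > m.py <<'E'
from h import *
from scipy.optimize import least_squares
D={"xl":(.029,.114),"l":(.027,.090),"m":(.025,.068),"s":(.023,.048),"lead":(.031,.140)}
def fitc(W,name,xy0,z0):
    r,h=D[name]
    P=W.reshape(-1,3); P=P[~np.isnan(P).any(1)]
    P=P[np.hypot(P[:,0]-xy0[0],P[:,1]-xy0[1])<r+.02]
    top=P[(P[:,2]>z0+h-.005)&(P[:,2]<z0+h+.006)]
    S=P[(P[:,2]>z0+.012)&(P[:,2]<z0+h-.006)]
    f=lambda c:np.hypot(S[:,0]-c[0],S[:,1]-c[1])-r
    s=least_squares(f,xy0,loss="soft_l1",f_scale=.002)
    t=cv2.minEnclosingCircle(top[:,:2].astype(np.float32)) if len(top) else None
    return s.x,np.median(abs(f(s.x))),t,np.median(top[:,2]) if len(top) else None
E
python3 - <<'E'
from m import *
px={"scene":{"m":(239,160),"xl":(302,171),"l":(385,200),"s":(453,224),"lead":(403,236)},
"side":{"m":(384,134),"xl":(368,173),"l":(357,248),"s":(362,327),"lead":(241,231)}}
for n in px:
    c=dict(np.load(f"{n}0.npz")); W=cloud(c)
    for k,(u,v) in px[n].items():
        p=np.nanmedian(W[v-5:v+6,u-5:u+6].reshape(-1,3),0)
        z0=.075 if k=="lead" else 0
        print(n,k,p.round(4),*fitc(W,k,p[:2],z0))
    g=np.nanmedian(W[250:270,400:500] if n=="side" else W[150:170,150:200],axis=(0,1)); print("bench",g)
    dk=(abs(W[...,2]-.075)<.004)
    M=dk.astype(np.uint8); num,lab,st,ce=cv2.connectedComponentsWithStats(M)
    i=1+np.argmax(st[1:,4]); Q=W[lab==i]; print("deck",len(Q),np.median(Q[:,2]),cv2.minAreaRect((Q[:,:2]).astype(np.float32)))
    cv2.imwrite(f"pics/{n}crop.png",cv2.resize(c["pixels"][230:340,190:450] if n=="scene" else c["pixels"][125:305,190:340],None,fx=3,fy=3,interpolation=cv2.INTER_CUBIC))
    im=c["pixels"].astype(int)
    w=((im.min(2)>195)).astype(np.uint8)
    num,lab,st,ce=cv2.connectedComponentsWithStats(w)
    for j in range(1,num):
        Q=W[lab==j]
        if st[j,4]>20 and .03<np.nanmedian(Q[:,2])<.09: print("white",ce[j].round(1),st[j,4],np.nanmean(Q,0).round(4),np.nanmax(Q[:,2]))
E
```

```text
scene m [ 0.4135 -0.2911  0.0677] [ 0.41430689 -0.29521483] 0.0011839939898870555 ((0.41598832607269287, -0.29227641224861145), 0.02688724733889103) 0.06787654601260251
scene xl [ 0.4453 -0.094   0.1134] [ 0.43868504 -0.09956579] 0.0012607953930446735 ((0.44250163435935974, -0.09855090826749802), 0.030667921528220177) 0.11386351872015865
scene l [0.4419 0.115  0.0895] [0.43895872 0.11698647] 0.001108809330137562 ((0.44139084219932556, 0.11822540313005447), 0.02920658141374588) 0.09001669714375904
scene s [0.4161 0.2783 0.048 ] [0.40835667 0.27894358] 0.0009099266122057012 ((0.4123234152793884, 0.2788853943347931), 0.023660924285650253) 0.04807936703192206
scene lead [0.6616 0.1984 0.2116] [0.6572368  0.19778777] 0.0011733304383947062 ((0.6612337231636047, 0.1991625428199768), 0.03221181407570839) 0.21493426188448927
bench [ 0.40874139 -0.51777689  0.00056649]
deck 12951 0.07512267667339623 ((0.654906690120697, 0.0208950936794281), (0.5249521136283875, 0.16707046329975128), 85.3240966796875)
white [531.3 138.7] 123 [-0.0392  0.4403  0.0517] 0.05497082319861191
white [621.7 198.2] 54 [
[... 1017 characters left out ...]
, 0.11786846071481705), 0.02918943017721176) 0.08934628283960466
side s [0.4132 0.2726 0.0457] [0.41164137 0.27692535] 0.000994464853054728 ((0.4111126959323883, 0.28010648488998413), 0.023469941690564156) 0.04682996608230172
side lead [0.6611 0.1948 0.2106] [0.66135715 0.19486681] 0.001132687820889362 ((0.6598684787750244, 0.1980477124452591), 0.03191157802939415) 0.21434641775991953
bench [ 0.23345178  0.04693692 -0.00125217]
deck 9479 0.07434212865200007 ((0.6519764065742493, 0.019970864057540894), (0.532738208770752, 0.16454340517520905), 85.47379302978516)
white [199.  382.3] 846 [0.6865 0.4439 0.0843] 0.08882830349088033
white [233.4 397.2] 34 [0.6189 0.4604 0.0841] 0.08691667919715151
```

View pics/scenecrop.png

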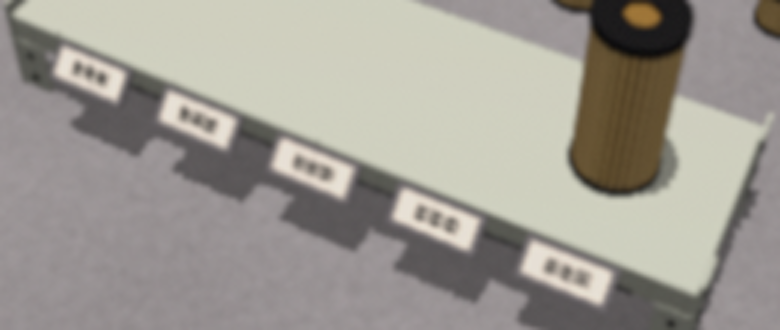

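Run:
```python
from m import *
for n in ["scene","side"]:
    c=dict(np.load(f"{n}0.npz")); W=cloud(c); P=W.reshape(-1,3); P=P[~np.isnan(P).any(1)]
    a=np.deg2rad(4.55); X=np.array([-np.cos(a),np.sin(a)]); Y=np.array([np.sin(a),np.cos(a)])
    o=np.array([.6475,.0195]); d=(P[:,:2]-o)
    q=np.c_[d@X,d@Y,P[:,2]]
    q=q[(abs(q[:,0])<.14)&(abs(q[:,1])<.3)]
    dk=q[abs(q[:,2]-.075)<.003]
    # edges per bin along y
    for lo in np.arange(-.25,.25,.045):
        s=dk[(dk[:,1]>lo)&(dk[:,1]<lo+.015)]
        b=dk[(dk[:,1]>lo+.0)&(dk[:,1]<lo+.015)]
        if len(s)>20: print(n,round(lo+.0075,3),"x",s[:,0].min().round(4),s[:,0].max().round(4))
    for x0 in (-.04,0,.04):
        s=dk[abs(dk[:,0]-x0)<.01]; print("  y ends",x0,s[:,1].min().round(4),s[:,1].max().round(4))
    im=c["pixels"]; 
    if n=="scene":
        lab=cv2.connectedComponents((im.min(2)>170).astype(np.uint8))[1].reshape(-1)
        PP=W.reshape(-1,3)
        for i in range(1,lab.max()+1):
            Q=PP[lab==i]; 
            if len(Q)<60: continue
            m=np.nanmedian(Q,0)
            if abs(m[0]-.735)<.03 and .05<m[2]<.08:
                e=(Q[:,:2]-o); x=e@X;y=e@Y; print("label x",np.nanmin(x).round(4),np.nanmax(x).round(4),"y",np.nanmin(y).round(4),np.nanmax(y).round(4),(np.nanmin(y)+np.nanmax(y))/2, len(Q))
```

```text
scene -0.242 x -0.0743 0.0741
scene -0.198 x -0.0863 0.0759
scene -0.153 x -0.0847 0.0746
scene -0.108 x -0.0872 0.0757
scene -0.063 x -0.0855 0.0741
scene -0.018 x -0.0839 0.0738
scene 0.027 x -0.0848 0.0757
scene 0.072 x -0.0854 0.0757
scene 0.117 x -0.0856 0.0747
scene 0.162 x -0.0866 -0.0185
scene 0.207 x -0.0851 0.0758
scene 0.252 x -0.0756 0.0746
  y ends -0.04 -0.2572 0.2615
  y ends 0 -0.256 0.261
  y ends 0.04 -0.2568 0.2617
label x -0.0968 -0.0803 y -0.2056 -0.1506 -0.1781094862814619 161
label x -0.0965 -0.0785 y -0.115 -0.0611 -0.08804351699971581 181
label x -0.0971 -0.0791 y -0.026 0.0289 0.0014379368947350889 204
label x -0.0972 -0.0798 y 0.0648 0.1189 0.09181574950298105 222
label x -0.0975 -0.079 y 0.1547 0.2091 0.18187128020123508 247
side -0.242 x -0.072 0.0744
side -0.198 x -0.081 0.0758
side -0.153 x -0.0815 0.0753
side -0.108 x -0.0804 0.0753
side -0.063 x -0.08 0.0758
side -0.018 x -0.0801 0.0758
side 0.027 x -0.0807 0.076
side 0.072 x -0.0184 0.0757
side 0.117 x -0.0813 0.0766
side 0.162 x -0.0831 0.0768
side 0.207 x -0.0832 0.0767
side 0.252 x -0.0739 0.076
  y ends -0.04 -0.2569 0.2627
  y ends 0 -0.2574 0.2629
  y ends 0.04 -0.2597 0.2634
```

```bash
cat > p.py <<'E'
from m import *
from scipy.spatial.transform import Rotation as R
a=np.deg2rad(4.55); X=np.array([-np.cos(a),np.sin(a),0]); Y=np.array([np.sin(a),np.cos(a),0])
O=np.array([.6475,.0195,.075])+.0018*Y+.0006*X
pick={"xl":(.4415,-.098),"l":(.4418,.118),"m":(.416,-.293),"s":(.4117,.2795)}
grip={"xl":.051,"l":.036,"m":.021,"s":.010}
place={n:O+(.18-.09*k)*Y for k,n in enumerate(["xl","l","m","s"],1)}
def quat(s):
    z=np.array([0,0,-1.]); y=s*X; return R.from_matrix(np.c_[np.cross(y,z),y,z]).as_quat()
def hover(n,h=.30):
    p=[*pick[n],h]; q=get_state()["q"]
    c=[(np.abs(j-q).max(),s) for s in (1,-1) if (j:=ik(p,quat(s))) is not None]
    s=min(c)[1]; move_to(p,quat(s))
    c=camera("wrist"); r=fitc(cloud(c),n,pick[n],0); cv2.imwrite(f"pics/w_{n}.png",c["pixels"])
    print(n,"wrist",r, "t",get_state()["time"]); return s
def pnp(n,xy=None):
    x,y=xy if xy is not None else pick[n]; g=grip[n]; up=.16+g
    line_to([x,y,D[n][1]+.03],vel=.3); line_to([x,y,g],vel=.15)
    grasp(); print("gap",get_state()["finger_gap"]*.088)
    line_to([x,y,up],vel=.25)
    P=place[n]
    line_to([.45,P[1],up],vel=.3); line_to([P[0],P[1],up],vel=.25)
    line_to([P[0],P[1],.075+g+.012],vel=.15); line_to([P[0],P[1],.075+g+.001],vel=.04)
    print("f",get_state()["contact_force"].round(1)); let_go(); dwell(.2)
    line_to([P[0],P[1],.32],vel=.25); print("t",get_state()["time"])
E
python3 - <<'E'
from p import *
for n in place: print(n,place[n].round(4),[ik([*pick[n],.3],quat(s)) is not None for s in(1,-1)],[ik([*place[n][:2],.32],quat(s)) is not None for s in(1,-1)])
hover("xl")
E
```

```text
xl [0.6542 0.1111 0.075 ] [False, True] [False, True]
l [0.647  0.0213 0.075 ] [False, True] [False, True]
m [ 0.6399 -0.0684  0.075 ] [False, True] [False, True]
s [ 0.6328 -0.1581  0.075 ] [True, True] [False, True]
xl wrist (array([ 0.43944737, -0.1004846 ]), np.float64(0.000798982783486198), ((0.4391786754131317, -0.09808216989040375), 0.029131773859262466), np.float64(0.11376837628597541)) t 2.8583
```

View pics/w_xl.png

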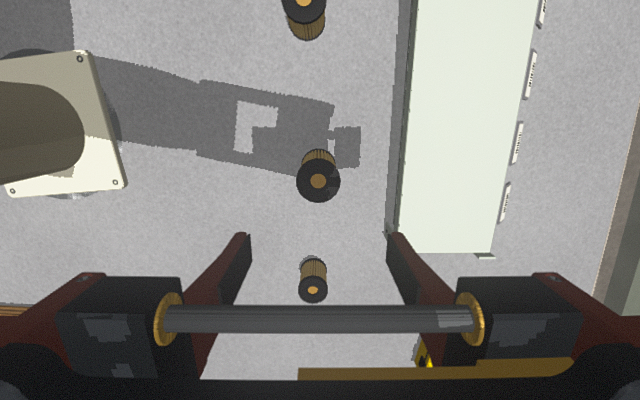

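The wrist view shows the XL's top at (318,180), centred between the fingers, and its position agrees with the other cameras. The shelf lies clear to the right. Going ahead with XL.

```bash
sed -i 's/for s in (1,-1) if/for s in (-1,) if/' p.py
python3 - <<'E'
from p import *
pnp("xl",(.4405,-.098))
hover("l")
c=camera("scene"); cv2.imwrite("pics/s1.png",c["pixels"]); W=cloud(c)
for n,k in (("xl",place["xl"][:2]),("lead",(.6605,.1985))): print(n,k,fitc(W,n,k,.075))
E
```

```text
gap 0.057880062409501276
f [ 0.9 -0.6 -0.7]
t 10.3167
l wrist (array([0.43957236, 0.11496537]), np.float64(0.0006070450837102372), ((0.4397599697113037, 0.11696355789899826), 0.02708241529762745), np.float64(0.08980904033715939)) t 11.225
xl [0.6541843  0.11105829] (array([0.65234589, 0.11027036]), np.float64(0.0010380347966094002), ((0.6554246544837952, 0.11074507981538773), 0.0304475836455822), np.float64(0.18898615488439247))
lead (0.6605, 0.1985) (array([0.65719297, 0.19777978]), np.float64(0.001194180797972677), ((0.661034882068634, 0.19752514362335205), 0.03296786546707153), np.float64(0.21489537320098567))
```

View pics/s1.png

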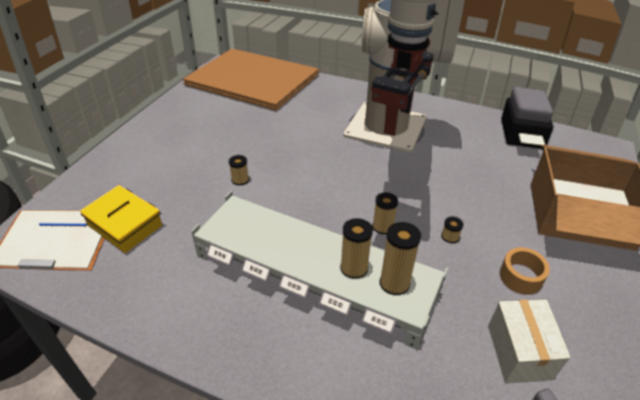

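The XL stands upright behind the second label at (356,248), beside the lead at (402,258) that has not moved. Its measured position is within about 1 mm of its place.

Run:
```python
from p import *
pnp("l",(.4408,.1175))
hover("m")
```

```text
gap 0.05400084048410369
f [ 0.4 -0.3 -1.3]
t 18.5167
m wrist (array([ 0.41460616, -0.29728776]), np.float64(0.0005837150377379953), ((0.41457945108413696, -0.29507917165756226), 0.025127766653895378), np.float64(0.06772783205994942)) t 20.0167
```

Run:
```python
from p import *
pnp("m",(.4155,-.2937))
hover("s")
```

```text
gap 0.04922301666541851
f [ 0.1  0.7 -0.6]
t 27.85
s wrist (array([0.41006211, 0.27674059]), np.float64(0.00036814994907196155), ((0.41016116738319397, 0.2783488929271698), 0.02323678880929947), np.float64(0.0476976515244521)) t 29.4417
```

Run:
```python
from p import *
pnp("s",(.411,.279))
line_to([.42,.0,.34],vel=.25); dwell(.3)
res={}
for cn in ("scene","side"):
    c=camera(cn); cv2.imwrite(f"pics/{cn}2.png",c["pixels"]); W=cloud(c)
    for n,k in [(n,place[n][:2]) for n in place]+[("lead",(.6605,.1985))]:
        s,e,t,z=fitc(W,n,k,.075); d=np.array([*(t[0] if t else s),.075])-O
        print(cn,n,"row frame x,y mm",(d@X*1e3).round(1),(d@Y*1e3).round(1),"r",t and t[1],"z",z)
```

```text
gap 0.04596005563813835
f [ 0.4  1.  -1.5]
t 38.1
scene xl row frame x,y mm -1.4 90.1 r 0.030204493552446365 z 0.18905923899060473
scene l row frame x,y mm -1.1 -1.1 r 0.02856585755944252 z 0.1649835629477059
scene m row frame x,y mm -2.3 -91.6 r 0.02590080536901951 z 0.1427208614138744
scene s row frame x,y mm -0.1 -178.2 r 0.024424036964774132 z 0.12280581103252552
scene lead row frame x,y mm 0.4 178.4 r 0.03256244584918022 z 0.21485518789620917
side xl row frame x,y mm -0.8 90.4 r 0.030269742012023926 z 0.1882419074814322
side l row frame x,y mm -0.3 0.2 r 0.028830168768763542 z 0.1643269709943891
side m row frame x,y mm 1.0 -90.4 r 0.027232561260461807 z 0.1420895020312295
side s row frame x,y mm 0.7 -180.6 r 0.02599950321018696 z 0.12206810722111117
side lead row frame x,y mm 2.4 177.1 r 0.032483670860528946 z 0.2143302826524252
```

View pics/scene2.png

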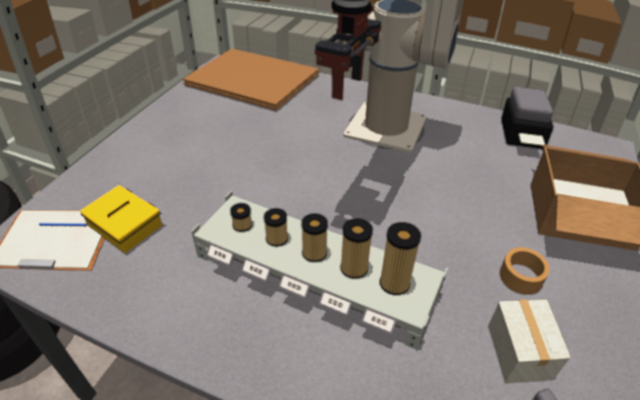

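All five stand upright in descending order: lead (402,258), XL (356,248), L (315,238), M (276,227) and S (241,217). Each is within about 2 mm of its place, and the robot is clear of everything.

```bash
python3 -c "
from workcell import *
print(job_done())"
```

```text
the job is handed in; nothing more can be done
None
```

The four filters stand upright on the shelf in descending size from the biggest one, which I left where it stood; each measured within about 2 mm of its place, and I handed the job in at about 40 s of the 106 s allowed.

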